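# Hold a watch movement in the demagnetiser slot

### The arm

A 6-joint arm with a two-finger parallel gripper is mounted at the origin on the work surface. World frame = base frame: x ahead of the robot, y to its left, z up, the work surface at z = 0. Lengths are in m, angles in degrees, forces in N, time in s.
With the tool pointing down it reaches from about 0.4 to 0.825 m from the base axis. Payload 7 kg.
Tool frame: the origin (TCP) lies midway between the tips of the shut fingers; the grasp point (between the pads) lies r.grip_depth behind it (r.grip_depth is the distance from the TCP to the grasp point, in m); z points along the fingers, y is the line along which they close (so a half turn about z gives the same grasp; the last joint's range is limited). The gripper opens to 88 mm and grips with 3 to 60 N. Pads are 19 mm wide; open, the fingers measure 130 mm over their backs; the gripper's body (78 mm by 193 mm) begins 47 mm behind the grasp point.
Start: joints at [81.996, 20.546, 0.682, 0, -70.136, -16.507], TCP at [0.28, 0.614, 0.227] pointing down, gripper open.
Joint ranges: [-176.03, 176.03], [-82.01, 121.73], [-58.28, 71.71], [-173.87, 95.51], [-174.79, -0.11], [-173.66, 173.66]. Speed limits (degrees/s): [136.94, 136.94, 172.46, 180, 180, 180].

### API

Orientations are given as [roll, pitch, yaw] about the fixed x, y, z axes, in that order (R = Rz(yaw) Ry(pitch) Rx(roll)).
In Python, from plant import r gives the robot as it stands.
- The arm moves only by the shell command python3 -m pendant 'ROWS' [OPENING] [FORCE]. ROWS is a JSON list of rows, 1 to 12 of them, each of 6 numbers: dx, dy, dz in m, then a rotation vector rx, ry, rz in degrees; each row is the pose to reach, as a shift and turn from the pose commanded when the command began, along the tool's axes at that moment; what a row does not reach only later rows make up. A row lasts 1/12 s, in which the tool goes at most 0.0417 m and 7.16 degrees, less where a joint would pass 70% of its speed; a pose out of reach is approached as far as the arm can. OPENING is the finger opening in m, set as the command begins (- or left out keeps the last). The fingers move at their own pace and stop on an object; FORCE is the grip in N (left out, the last holds). Time passes only in rows, so rows that do not move let the fingers close. It prints the time, the measured TCP pose, the force, the opening and the grip force at its end.
- r.get_state(): the state, without advancing time (a new reading comes with each control period).
- r.capture(name): name is "scene" or "top"; returns a dict with "frame" (480x640x3 uint8, red, green, blue), "z_map" (480x640 float32, m along the optical axis (not along the pixel's ray), 0 where there is no reading), "fx", "fy", "cx", "cy" (pixels), "cam_to_world" (4x4, takes a point from camera to world coordinates). Camera axes: x right, y down, z forward; pixel columns grow to the right and rows downward; lengths in m; the calibration is good to about 2 mm. A picture is of the moment at which its call begins.
- r.close_job(): hands the job in; it is judged then, once.
The state is a dict: "time_s": time; "joints": joint angles; "qd": joint speeds; "joint_torque": joint torques, N m; "tcp_pos": TCP position; "eef_rot": TCP orientation; "contact_force": force on the tool from outside, world axes, zero at the start; "moment": the same for the moment, N m; "gripper_width": finger opening in m; "gripper_force": force on a finger pad.
Only numpy, scipy, OpenCV 4.12 (cv2) and the standard library are available. Lean on these libraries where they do the work, as an engineer would, in place of code of your own. Each camera call takes 0.05 s, during which the arm holds its last target. There are 200 camera calls.

### The job

Lift the turquoise dust cover off the slot of the grey demagnetiser and set it down upright on the cork pad. Then take the red-gripped carrier out of the wooden rack, lower its blade upright into the slot until the brass movement and the black line above it are below the slot's mouth, and finish while still holding it there by its red grip, hanging still, not jammed, with the grip clear above the metal top. Leave the blue carrier in its pocket and everything else on the bench alone.

Things in the scene. Friction and masses are not known exactly. Their poses are not given: they have to be found in the camera images.
- demag: Coil demagnetiser: grey box 150 (x) x 110 (y) x 95 tall with an aluminium top plate, fixed to the bench. Origin: centre of its underside. Its top is flat except for the slot. Its yaw differs from run to run.
- slot (a point): Centre of the slot's mouth, level with the demagnetiser's top (95 above the bench). The slot is 48 long (along its x) x 10 wide (y), rim bevelled by 2, through a 12 thick top plate, with a hollow below that is 83 deep in all from the mouth. 2 mm more than the blade each way. Axes as the demagnetiser's, z up.
- cover: Turquoise round dust cover, solid and rigid, 76 dia, 18 high, with an upright knob 20 dia whose top is 44 above the cover's underside; it lies loose over the slot. Origin: centre of its underside. About 70 g.
- cover_knob (a point): Point on the axis of the cover's knob, 34 above the cover's underside, 10 below the knob's top.
- red_carrier: Carrier upright in a rack pocket: aluminium blade 46 (x) x 8 (y) x 75 tall; brass movement (28 dia, centre 24 above the lower edge) in both faces; thin black line 45 above the lower edge; on top a red grip block 54 (x) x 16 (y) x 32 tall, 75 to 107 above the lower edge. Origin: centre of the lower edge; z up; ends of x alike. 70 to 140 g. This is the one to use.
- red_carrier_grip (a point): Centre of the red grip block, 93 above the blade's lower edge; axes as the carrier's.
- blue_carrier: Carrier upright in a rack pocket: aluminium blade 46 (x) x 8 (y) x 75 tall; brass movement (28 dia, centre 24 above the lower edge) in both faces; thin black line 45 above the lower edge; on top a blue grip block 54 (x) x 16 (y) x 32 tall, 75 to 107 above the lower edge. Origin: centre of the lower edge; z up; ends of x alike. 70 to 140 g. Leave it where it stands.
- rack: Wooden rack 180 (x) x 56 (y) x 40 tall, fixed, with two pockets 84 apart along its x, each 48 x 10 and 30 deep, holding the carriers with the blades' x along the rack's x; the red one may be in either. Origin: centre of its underside. The rack may stand left or right of the demagnetiser, the cork pad on the other side.
- pad: Cork pad 130 x 130 x 4 thick, fixed flat on the bench. Origin: centre of its underside.
- tin: Green tin with a brass lid, 86 dia, 87 tall, loose. Leave alone. Origin: centre of its underside.
- blower: Reddish-brown blower bulb, 62 dia, 90 tall, loose. Leave alone. Origin: centre of its underside.
- parts_cup: Small turquoise open cup, 56 dia, 35 tall, loose. Leave alone. Origin: centre of its underside.
- pocket_tool: Red folding pocket tool lying flat, 90 x 24 x 16, loose. Leave alone. Origin: centre of its underside.
- tweezers: Steel tweezers lying flat, 120 x 13 x 8, loose. Leave alone. Origin: on the underside, 60 from the closed end.
- watch: Wristwatch on a grey cushion 60 x 55 x 30 (40 tall with the watch), loose. Leave alone. Origin: centre of its underside.

How it is judged (in metres and radians):
On the way, in this order (a step that is already met when the one before it is completed fails the run):
1. the dust cover lies upright on the cork pad, let go (horizontal distance between cover and pad below 0.05 m and z of cover in the frame of pad between 0 and 0.01 m and angle between cover's own z axis and vertical below 0.1 rad and linear speed of cover below 0.02 m/s and contact force between the fingers and cover below 0.1 N), for 0.2 s.
2. the red carrier is lifted clear of the rack in the fingers (z of red_carrier in the frame of rack above 0.045 m and contact force between the fingers and red_carrier above 2 N), for 0.1 s.
3. the red carrier's blade is down in the slot, upright, held by its grip (z of red_carrier in the frame of slot between -0.072 and -0.04 m and x of red_carrier in the frame of slot between -0.006 and 0.006 m and y of red_carrier in the frame of slot between -0.006 and 0.006 m and angle between the x axis of red_carrier and the x axis of slot, either way round below 0.15 rad and angle between red_carrier's own z axis and vertical below 0.1 rad and contact force between the fingers and red_carrier above 3 N and contact force between red_carrier and demag below 15 N and linear speed of red_carrier below 0.02 m/s), for 0.5 s.
At the end, for the whole second after the job is handed in: Cover upright and still on the pad (centres within 50 mm), let go. Red carrier upright (0.1 rad) and still in the slot, lower edge 40 to 72 mm below the mouth, so that neither its edge nor its grip rests on anything; gripped with over 3 N, pressing on the demagnetiser with under 15 N (all of step 1 and all of step 3); the arm keeps its last pose, push and grip.
It fails at once if the cover is dropped or knocked off from a height (height (world z) of cover above 0.035 m and horizontal distance between cover and demag above 0.08 m and contact force between the fingers and cover below 0.02 N).
It fails at once if the blue carrier is moved by more than 20 mm (distance of blue_carrier from where it was at the start of the episode above 0.02 m).
It fails at once if another loose thing on the bench is moved by more than 30 mm (distance of any of tin, blower, parts_cup, pocket_tool, tweezers, watch from where it was at the start of the episode above 0.03 m).
It also fails if it takes over 61 s, if anything falls off the work surface, if the arm or the gripper's body presses on something with over 40 N, if the wrist force passes 120 N, or if a joint passes its speed limit or range.

## Working session

There is one attempt and no reset: what is moved stays moved. The work goes in short steps, Python scripts to look and compute and a shell command to move; the robot and the scene stay as the last step left them, time stands still between calls to the robot, and variables do not carry over. Pictures are saved under pics/ and viewed, at most 10 in all, crops included, and the job is handed in when it is done.

```bash
ls; mkdir -p pics
python3 - <<'E'
from plant import r
import cv2,numpy as np
for n in("top","scene"):
    c=r.capture(n); cv2.imwrite(f"pics/{n}0.png",c["frame"][:,:,::-1]); np.savez(f"{n}0.npz",**c)
    print(n,c["fx"],c["cx"],c["cy"],np.round(c["cam_to_world"],3).tolist())
s=r.get_state();print(r.grip_depth,s)
E
```

```text
pics
top 533.6525750218931 319.55591551958565 242.71540856121962 [[-0.001, -0.988, 0.155, 0.409], [-1.0, -0.001, -0.01, 0.044], [0.01, -0.155, -0.988, 1.239], [0.0, 0.0, 0.0, 1.0]]
scene 572.1462765801867 324.84194891160763 238.7177463780033 [[-0.041, 0.682, -0.731, 1.495], [0.999, 0.014, -0.042, 0.065], [-0.018, -0.732, -0.681, 0.94], [0.0, 0.0, 0.0, 1.0]]
0.0188 {'time_s': 0.1, 'joints': array([ 8.19979176e+01,  2.05861018e+01,  6.38246209e-01, -1.77110536e-02,
       -7.01347054e+01, -1.65062435e+01]), 'qd': array([-0.0005767 , -0.09119532,  0.17470674,  0.08875027, -0.01640782,
        0.02971364]), 'joint_torque': array([-1.45410228e-03, -5.84161592e+01,  2.93751240e+01,  7.01555595e+00,
        1.01350559e-02, -4.59018577e-05]), 'tcp_pos': array([0.27985736, 0.61376957, 0.22572442]), 'eef_rot': array([ 1.79916110e+02, -7.49511499e-03, -2.45143508e+01]), 'contact_force': array([0.36478954, 0.19709075, 0.0612049 ]), 'moment': array([0.03458055, 0.00214935, 0.04186263]), 'gripper_force': 0.0, 'gripper_width': 0.0874519902301692}
```

View pics/top0.png

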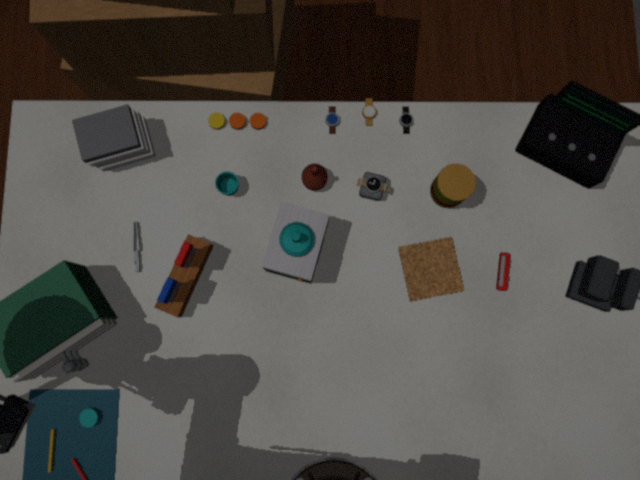

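View pics/scene0.png

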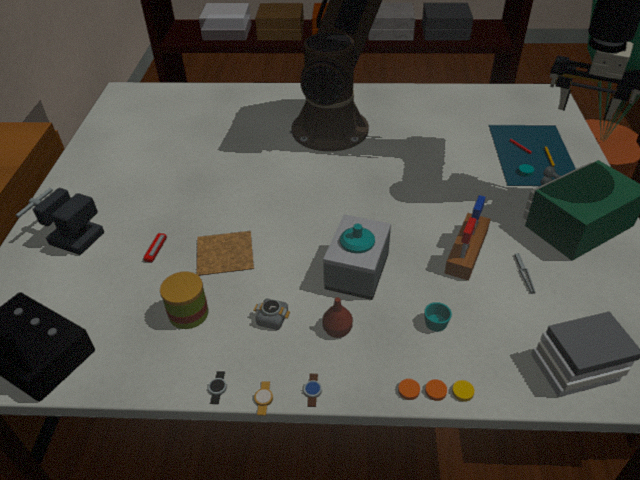

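The top view shows the demagnetiser at about (297,243) with the cover knob near (297,230). The rack is at (184,275), with the red grip at (184,252) and the blue at (168,291). The pad is at (432,268). Next I'll measure these from the depth maps.

```bash
cat > h.py <<'E'
import numpy as np,cv2
from plant import r
def cloud(c):
    z=c["z_map"];v,u=np.indices(z.shape);T=c["cam_to_world"]
    P=np.stack([(u-c["cx"])*z/c["fx"],(v-c["cy"])*z/c["fy"],z],-1)@T[:3,:3].T+T[:3,3]
    P[z==0]=np.nan
    return P
def onplane(c,uv,h):
    uv=np.atleast_2d(uv).astype(float);T=c["cam_to_world"]
    d=np.stack([(uv[:,0]-c["cx"])/c["fx"],(uv[:,1]-c["cy"])/c["fy"],np.ones(len(uv))],-1)@T[:3,:3].T
    return T[:3,3]+d*((h-T[2,3])/d[:,2])[:,None]
def rect(uvmask,c,h):
    "min-area rectangle, in world mm at height h, of the largest blob of a mask"
    k=max(cv2.findContours(uvmask.astype(np.uint8),cv2.RETR_EXTERNAL,cv2.CHAIN_APPROX_NONE)[0],key=cv2.contourArea)
    W=onplane(c,k[:,0],h)[:,:2]*1000
    return cv2.minAreaRect(W.astype(np.float32)),len(k)
def hsv(c): return cv2.cvtColor(c["frame"],cv2.COLOR_RGB2HSV)
E
python3 - <<'E'
from h import *
for n in("top","scene"):
    c=dict(np.load(f"{n}0.npz"));P=cloud(c);Z=P[...,2];H=hsv(c)
    h,s,v=[H[...,i].astype(int) for i in range(3)]
    X,Y=P[...,0],P[...,1]
    near=lambda x,y,d:np.hypot(X-x,Y-y)<d
    print(n,"table z",np.nanmedian(Z[(abs(Y)<.3)&(X>.3)&(X<.7)]))
    turq=(h>80)&(h<98)&(s>110)&(Z>.1)&(Z<.16)
    knob=turq&(Z>.128)
    top=(Z>.085)&(Z<.125)&(X>.3)&(X<.8)&(Y>-.1)&(Y<.25)
    if turq.sum():print("cover",np.nanmean(P[turq],0), "disc top h",np.nanmedian(Z[turq]),turq.sum())
    print("knob",knob.sum(),np.nanmedian(P[knob],0), "zmax",np.nanmax(Z[knob]))
    print("demag",rect(top&(X>.3),c,.095))
    wood=(Z>.03)&(Z<.05)&(h<20)&(s>90)&(Y>.1)&(Y<.45)&(X>.3)&(X<.7)
    print("rack",rect(wood,c,.04))
    for nm,m in(("red",((h<8)|(h>172))&(s>150)&(Z>.05)&(X>.3)&(Y>.1)),("blue",(h>105)&(h<125)&(s>150)&(Z>.05)&(Y>.1)&(X>.25)&(Y<.5))):
        q=m.sum()
        if q: 
            mt=m&(Z>np.nanpercentile(Z[m],90)-.006);print(nm,q,np.nanpercentile(Z[m],[10,50,95]),rect(mt,c,.117),mt.sum())
    pad=(h>5)&(h<22)&(s>90)&(Y<-.05)&(Y>-.45)&(Z<.02)&(X>.35)&(X<.65)
    print("pad",rect(pad,c,.004))
E
```

```text
top table z 0.0006217760280935458
cover [0.60235677 0.07838342 0.11597405] disc top h 0.11111309083896437 1374
knob 221 [ 0.85678557 -0.54223205  0.14188916] zmax 0.1599922747957856
demag (((593.7046508789062, 84.40217590332031), (110.29551696777344, 150.59288024902344), 74.51795959472656), 226)
rack (((523.3783569335938, 337.8990478515625), (58.278785705566406, 179.0321044921875), 67.57174682617188), 235)
red 239 [0.09771756 0.11588351 0.1202886 ] (((561.9573364257812, 322.41583251953125), (14.543036460876465, 53.019813537597656), 67.3138198852539), 54) 164
blue 227 [0.10041677 0.11526839 0.12056325] (((484.2657470703125, 354.482666015625), (14.907980918884277, 50.78449249267578), 67.76367950439453), 55) 158
pad (((541.9118041992188, -227.9108123779297), (127.24580383300781, 128.06036376953125), 10.88790225982666), 208)
scene table z -0.0002393251688511122
cover [0.56367383 0.17466664 0.11182226] disc top h 0.10998637132622313 817
knob 68 [0.6003485  0.08141509 0.13827601] zmax 0.15727760651496314
demag (((598.0909423828125, 83.21864318847656), (112.64146423339844, 160.55661010742188), 74.40180206298828), 195)
rack (((528.8233032226562, 337.8681640625), (55.76108169555664, 191.8594512939453), 67.33555603027344), 250)
red 281 [0.10967844 0.11792012 0.48382331] (((-564.3616943359375, 1025.864013671875), (0.0, 0.0), 0.0), 1) 34
blue 101 [0.11386574 0.11682799 0.12014206] (((487.6149597167969, 356.03619384765625), (14.042200088500977, 54.04445266723633), 68.95191192626953), 36) 91
pad (((1002.3325805664062, -109.77362060546875), (53.9494514465332, 222.20558166503906), 0.07967623323202133), 494)
```

```bash
cat >> h.py <<'E'
from scipy.spatial.transform import Rotation as Ro
def go(x,y,z,yaw):
    "shift and turn in the tool's axes from the measured pose to a tool-down pose"
    s=r.get_state();R=Ro.from_euler("xyz",s["eef_rot"],degrees=True)
    G=Ro.from_euler("xyz",[180,0,yaw],degrees=True)
    print("d",np.round(R.inv().apply(np.array([x,y,z])-s["tcp_pos"]),4),"rot",np.round((R.inv()*G).as_rotvec(degrees=True),2),"at",np.round(s["tcp_pos"],4),np.round(s["eef_rot"],2),"t",round(s["time_s"],2))
E
python3 - <<'E'
from h import *
for n in("top","scene"):
    c=dict(np.load(f"{n}0.npz"));P=cloud(c);H=hsv(c)
    h,s=H[...,0],H[...,1]
    near=np.hypot(P[...,0]-.6,P[...,1]-.08)<.07
    t=near&(h>80)&(h<98)&(s>90)
    k=t&(P[...,2]>.133)
    v,u=np.nonzero(k);print(n,"knob",k.sum(),onplane(c,[(u.mean(),v.mean())],.139),"zmax",np.nanmax(P[...,2][k]))
    v,u=np.nonzero(t);print(" disc uv",u.min(),u.max(),v.min(),v.max(), "pts",np.nanmean(P[t&(P[...,2]>.105)&(P[...,2]<.12)],0))
    (a,b),_=cv2.minEnclosingCircle(np.stack([u,v],1).astype(np.float32));print(" circle",onplane(c,[(a,b)],.113))
go(.6,.081,.2,-20)
E
```

```text
top knob 71 [[0.59535779 0.08207348 0.139     ]] zmax 0.14386576390140293
 disc uv 280 313 223 255 pts [0.59456289 0.08223001 0.11051002]
 circle [[0.59323631 0.08165041 0.113     ]]
scene knob 55 [[0.59979046 0.08201606 0.139     ]] zmax 0.14217744568111546
 disc uv 340 374 224 293 pts [0.6053661  0.08171375 0.11015958]
 circle [[0.66703558 0.07786476 0.113     ]]
d [0.5123 0.3519 0.0263] rot [ 0.08 -0.   -4.51] at [0.2799 0.6138 0.2257] [ 1.7992e+02 -1.0000e-02 -2.4510e+01] t 0.1
```

```bash
python3 -m pendant '[[0.02,0.014,0,0,0,0],[0.05,0.035,0,0,0,0],[0.08,0.056,0,0,0,0],[0.11,0.077,0,0,0,0],[0.14,0.098,0,0,0,0],[0.17,0.119,0,0,0,0],[0.2,0.14,0,0,0,0],[0.23,0.161,0,0,0,0],[0.26,0.182,0,0,0,0],[0.29,0.203,0,0,0,0],[0.32,0.224,0,0,0,0],[0.35,0.245,0,0,0,0]]' 0.06 20
python3 -c "
from h import *
go(.597,.082,.17,-24.5)"
```

```text
time_s: 1.1
tcp_pos: [0.4972, 0.2443, 0.2264]
eef_rot: [180.0, 0.0, -24.5]
contact_force: [1.1, 0.7, -0.1]
gripper_width: 0.0601
gripper_force: 0.0
d [0.1581 0.1062 0.0564] rot [0.01 0.01 0.  ] at [0.4972 0.2443 0.2264] [ 1.7999e+02  1.0000e-02 -2.4500e+01] t 1.1
```

```bash
python3 -m pendant '[[0.03,0.02,0.01,0,0,0],[0.06,0.04,0.02,0,0,0],[0.09,0.06,0.03,0,0,0],[0.12,0.08,0.04,0,0,0],[0.14,0.095,0.05,0,0,0],[0.155,0.104,0.056,0,0,0],[0.158,0.106,0.056,0,0,0],[0.158,0.106,0.056,0,0,0],[0.158,0.106,0.056,0,0,0]]'
python3 - <<'E'
from h import *
go(.597,.082,.1165,-24.5)
c=r.capture("scene");cv2.imwrite("pics/s1.png",cv2.resize(c["frame"][150:330,240:480,::-1],None,fx=3,fy=3))
E
```

```text
time_s: 1.85
tcp_pos: [0.5965, 0.0842, 0.1706]
eef_rot: [180.0, 0.0, -24.5]
contact_force: [-0.6, -0.1, -0.5]
gripper_width: 0.0599
gripper_force: 0.0
d [0.0014 0.0018 0.0541] rot [ 0.01  0.01 -0.04] at [0.5965 0.0842 0.1706] [ 1.7999e+02  1.0000e-02 -2.4540e+01] t 1.85
```

View pics/s1.png

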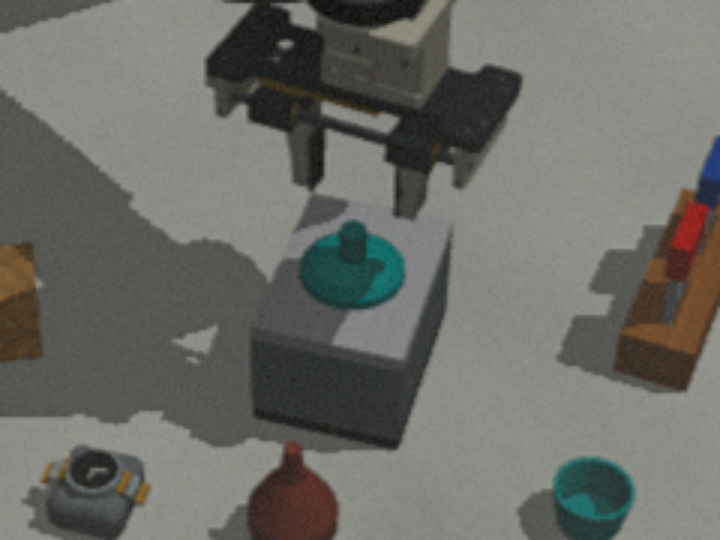

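The fingers straddle the knob, which is at (352,240) in the crop, so they are aligned. Next I'll descend, close and check.

```bash
python3 -m pendant '[[0.001,0.002,0.02,0,0,0],[0.001,0.002,0.04,0,0,0],[0.001,0.002,0.05,0,0,0],[0.001,0.002,0.053,0,0,0],[0.001,0.002,0.053,0,0,0],[0.001,0.002,0.053,0,0,0]]'
python3 -m pendant '[[0,0,0,0,0,0],[0,0,0,0,0,0],[0,0,0,0,0,0],[0,0,0,0,0,0],[0,0,0,0,0,0],[0,0,0,0,0,0]]' 0.0 25
```

```text
time_s: 2.4
tcp_pos: [0.5972, 0.0824, 0.1185]
eef_rot: [-180.0, -0.1, -24.5]
contact_force: [0.9, 0.6, 0.6]
gripper_width: 0.0598
gripper_force: 0.0
time_s: 2.9
tcp_pos: [0.5968, 0.0817, 0.1177]
eef_rot: [-180.0, -0.0, -24.5]
contact_force: [0.9, 0.2, 0.2]
gripper_width: 0.0258
gripper_force: 0.0
```

```bash
python3 -m pendant '[[0,0,0,0,0,0],[0,0,0,0,0,0],[0,0,0,0,0,0],[0,0,0,0,0,0]]' 0.0 25
python3 -m pendant '[[0,0,-0.005,0,0,0],[0,0,-0.015,0,0,0],[0,0,-0.03,0,0,0],[0,0,-0.045,0,0,0],[0,0,-0.055,0,0,0],[0,0,-0.06,0,0,0],[0,0,-0.06,0,0,0]]'
python3 -c "
from h import *
go(.542,-.228,.178,-24.5)"
```

```text
time_s: 3.23
tcp_pos: [0.5967, 0.0817, 0.1176]
eef_rot: [180.0, -0.0, -24.5]
contact_force: [-1.3, -0.4, 1.4]
gripper_width: 0.0194
gripper_force: 25.0
time_s: 3.82
tcp_pos: [0.5974, 0.0821, 0.1792]
eef_rot: [-179.9, -0.1, -24.5]
contact_force: [-0.4, -0.5, -0.4]
gripper_width: 0.0195
gripper_force: 25.0
d [0.0782 0.3051 0.0008] rot [-0.11 -0.1  -0.01] at [0.5974 0.0821 0.1792] [-1.7989e+02 -1.0000e-01 -2.4510e+01] t 3.82
```

```bash
python3 -m pendant '[[0.004,0.015,0,0,0,0],[0.012,0.045,0,0,0,0],[0.02,0.08,0,0,0,0],[0.029,0.115,0,0,0,0],[0.038,0.15,0,0,0,0],[0.047,0.185,0,0,0,0],[0.056,0.22,0,0,0,0],[0.065,0.255,0,0,0,0],[0.072,0.285,0,0,0,0],[0.077,0.3,0,0,0,0],[0.078,0.305,0,0,0,0],[0.078,0.305,0,0,0,0]]'
python3 -m pendant '[[0,0,0.01,0,0,0],[0,0,0.035,0,0,0],[0,0,0.065,0,0,0],[0,0,0.095,0,0,0],[0,0,0.12,0,0,0],[0,0,0.135,0,0,0],[0,0,0.143,0,0,0],[0,0,0.146,0,0,0],[0,0,0.146,0,0,0],[0,0,0.146,0,0,0]]'
python3 - <<'E'
from h import *
c=r.capture("scene");cv2.imwrite("pics/s2.png",cv2.resize(c["frame"][130:330,160:480,::-1],None,fx=2.4,fy=2.4))
E
```

```text
time_s: 4.82
tcp_pos: [0.54, -0.2295, 0.1766]
eef_rot: [180.0, 0.1, -24.7]
contact_force: [0.5, 0.3, -1.2]
gripper_width: 0.0193
gripper_force: 25.0
time_s: 5.65
tcp_pos: [0.5419, -0.2278, 0.0323]
eef_rot: [-180.0, -0.1, -24.5]
contact_force: [0.5, 0.7, -1.3]
gripper_width: 0.0196
gripper_force: 25.0
```

View pics/s2.png

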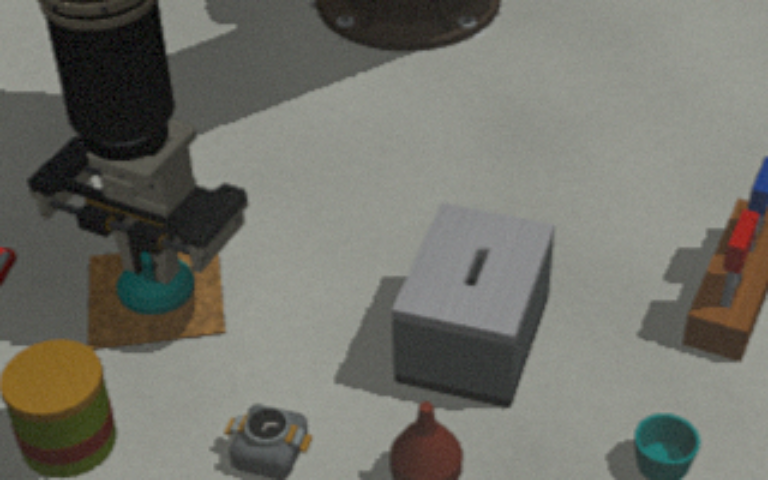

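The cover hangs about 5 mm over the pad at crop (155,285), and the slot is visible at crop (477,267). I'll lower it the rest of the way and release.

```bash
python3 -m pendant '[[0,0,0.003,0,0,0],[0,0,0.006,0,0,0],[0,0,0.006,0,0,0],[0,0,0.006,0,0,0]]'
python3 -m pendant '[[0,0,0,0,0,0],[0,0,0,0,0,0],[0,0,0,0,0,0],[0,0,0,0,0,0],[0,0,0,0,0,0],[0,0,0,0,0,0]]' 0.06
python3 -m pendant '[[0,0,-0.01,0,0,0],[0,0,-0.04,0,0,0],[0,0,-0.07,0,0,0],[0,0,-0.1,0,0,0],[0,0,-0.13,0,0,0],[0,0,-0.16,0,0,0],[0,0,-0.175,0,0,0],[0,0,-0.18,0,0,0],[0,0,-0.18,0,0,0]]'
python3 - <<'E'
from h import *
for n in("top","scene"):
    c=r.capture(n);np.savez(f"{n}1.npz",**c);P=cloud(c);H=hsv(c).astype(int)
    X,Y,Z=P[...,0],P[...,1],P[...,2];v=H[...,2]
    t=(H[...,0]>80)&(H[...,0]<98)&(H[...,1]>90)&(np.hypot(X-.542,Y+.228)<.07)
    print(n,"cover",t.sum(),np.nanmean(P[t],0),np.nanmax(Z[t]))
    Q=np.stack(onplane(c,np.stack(np.indices((480,640))[::-1],-1).reshape(-1,2),.095)).reshape(480,640,3)
    near=np.hypot(Q[...,0]-.595,Q[...,1]-.084)<.045
    m=near&(v<np.median(v[near])*.7)
    print("slot",m.sum(),np.median(v[near]),rect(m,c,.095),Q[m].mean(0))
    w=np.clip(np.median(v[near])-v,0,None)*near; w[w<15]=0
    q=Q[...,:2].reshape(-1,2);C=np.cov(q.T,aweights=w.ravel());e,V=np.linalg.eigh(C)
    print("weighted",np.average(q,axis=0,weights=w.ravel()),"yaw",np.degrees(np.arctan2(V[1,1],V[0,1])),np.sqrt(e*12))
    d=((Z>.085)&(Z<.1)&(np.hypot(X-.595,Y-.084)<.12))
    print("demag",rect(d,c,.095))
go(.5625,.322,.21,-22.5)
E
```

```text
time_s: 6.03
tcp_pos: [0.542, -0.2281, 0.0264]
eef_rot: [-180.0, -0.1, -24.5]
contact_force: [0.1, 1.7, 5.5]
gripper_width: 0.0192
gripper_force: 25.0
time_s: 6.53
tcp_pos: [0.541, -0.2281, 0.0254]
eef_rot: [180.0, 0.0, -24.5]
contact_force: [-0.5, -0.2, -0.2]
gripper_width: 0.0539
gripper_force: 0.0
time_s: 7.28
tcp_pos: [0.5418, -0.2282, 0.2078]
eef_rot: [-179.9, -0.2, -24.5]
contact_force: [-0.3, 0.3, -0.5]
gripper_width: 0.0602
gripper_force: 0.0
top cover 670 [ 0.53239676 -0.2223682   0.05668486] 0.651854294004674
slot 117 143.0 (((593.2720947265625, 84.61521911621094), (11.660443305969238, 47.88407516479492), 74.64679718017578), 47) [0.59347418 0.08455693 0.095     ]
weighted [0.59321807 0.08468379] yaw 164.79316889912488 [0.01175218 0.04825769]
demag (((593.6170043945312, 84.50588989257812), (110.14240264892578, 150.81724548339844), 74.51795959472656), 222)
scene cover 791 [ 0.55695962 -0.22351109  0.11981888] 0.5892388868093146
slot 69 131.0 (((594.703125, 84.9337158203125), (9.444798469543457, 47.43681335449219), 74.55004119873047), 34) [0.59505197 0.08500039 0.095     ]
weighted [0.59589115 0.08466187] yaw 164.3374713529948 [0.01050769 0.04901998]
demag (((598.3397827148438, 83.03086853027344), (112.4135513305664, 161.13694763183594), 74.40180206298828), 198)
d [-0.2083 -0.5094 -0.0048] rot [-0.01  0.05 -2.02] at [ 0.5406 -0.2279  0.205 ] [-1.7999e+02  5.0000e-02 -2.4520e+01] t 7.38
```

```bash
python3 -m pendant '[[-0.008,-0.02,0,0,0,0],[-0.02,-0.05,0,0,0,0],[-0.034,-0.085,0,0,0,0],[-0.048,-0.12,0,0,0,0],[-0.062,-0.155,0,0,0,0],[-0.076,-0.19,0,0,0,0],[-0.09,-0.225,0,0,0,0],[-0.104,-0.26,0,0,0,0],[-0.118,-0.295,0,0,0,0],[-0.132,-0.33,0,0,0,0],[-0.146,-0.365,0,0,0,0],[-0.16,-0.4,0,0,0,0]]' 0.05
python3 -m pendant '[[-0.014,-0.035,0,0,0,0],[-0.028,-0.07,0,0,0,-1],[-0.04,-0.095,0,0,0,-2],[-0.046,-0.107,0,0,0,-2],[-0.048,-0.109,0,0,0,-2],[-0.048,-0.109,0,0,0,-2],[-0.048,-0.109,0,0,0,-2]]'
python3 - <<'E'
from h import *
c=dict(np.load("top1.npz"));H=hsv(c).astype(int);P=cloud(c);X,Y,Z=[P[...,i] for i in range(3)]
m=((H[...,0]<8)|(H[...,0]>172))&(H[...,1]>120)&(Z>.108)&(np.hypot(X-.56,Y-.32)<.05)
print(m.sum(),rect(m,c,.117),onplane(c,[np.argwhere(m)[:,::-1].mean(0)],.117))
c=r.capture("scene");H=hsv(c).astype(int);P=cloud(c);X,Y,Z=[P[...,i] for i in range(3)]
m=((H[...,0]<8)|(H[...,0]>172))&(H[...,1]>120)&(Z>.114)&(np.hypot(X-.56,Y-.32)<.05)
print(m.sum(),rect(m,c,.117),onplane(c,[np.argwhere(m)[:,::-1].mean(0)],.117))
cv2.imwrite("pics/s3.png",cv2.resize(c["frame"][130:330,320:580,::-1],None,fx=2.5,fy=2.5))
go(.5625,.322,.085,-22.5)
E
```

```text
time_s: 8.38
tcp_pos: [0.5605, 0.2037, 0.2039]
eef_rot: [179.9, 0.1, -24.5]
contact_force: [0.2, -1.5, 0.6]
gripper_width: 0.0499
gripper_force: 0.0
time_s: 8.97
tcp_pos: [0.5626, 0.3203, 0.2046]
eef_rot: [179.9, 0.0, -22.5]
contact_force: [-0.1, -1.0, -0.5]
gripper_width: 0.0501
gripper_force: 0.0
197 (((561.3773193359375, 321.6676940917969), (18.134992599487305, 53.531803131103516), 67.42878723144531), 55) [[0.56176144 0.32229691 0.117     ]]
231 (((564.5504150390625, 322.8219909667969), (15.275883674621582, 56.41304397583008), 66.85970306396484), 43) [[0.21890413 0.40169836 0.117     ]]
d [-0.001  -0.0018  0.12  ] rot [ 0.07  0.03 -0.07] at [0.5629 0.32   0.205 ] [ 1.7993e+02  3.0000e-02 -2.2570e+01] t 9.02
```

View pics/s3.png

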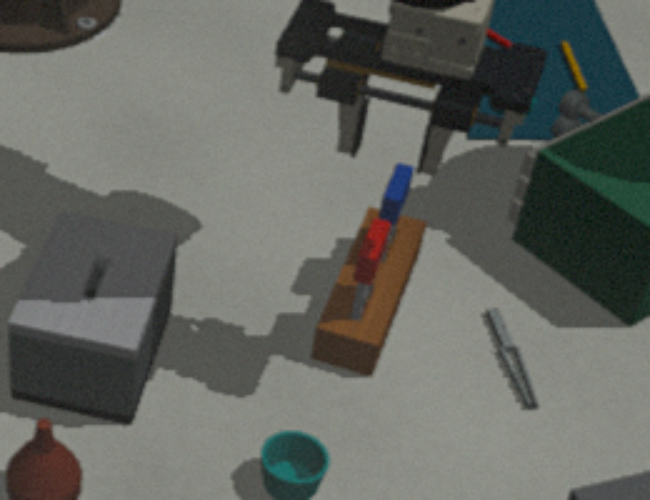

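The fingers are above the red grip at crop (372,250), with the blue one at (397,195) clear of their line. Descending and gripping.

```bash
python3 -m pendant '[[0,-0.001,0.02,0,0,0],[0,-0.002,0.05,0,0,0],[0,-0.002,0.08,0,0,0],[0,-0.002,0.105,0,0,0],[0,-0.002,0.115,0,0,0],[0,-0.002,0.118,0,0,0],[0,-0.002,0.118,0,0,0]]'
python3 -m pendant '[[0,0,0,0,0,0],[0,0,0,0,0,0],[0,0,0,0,0,0],[0,0,0,0,0,0],[0,0,0,0,0,0],[0,0,0,0,0,0],[0,0,0,0,0,0],[0,0,0,0,0,0]]' 0.0 25
python3 -m pendant '[[0,0,-0.005,0,0,0],[0,0,-0.015,0,0,0],[0,0,-0.03,0,0,0],[0,0,-0.05,0,0,0],[0,0,-0.075,0,0,0],[0,0,-0.1,0,0,0],[0,0,-0.12,0,0,0],[0,0,-0.135,0,0,0],[0,0,-0.14,0,0,0],[0,0,-0.14,0,0,0]]'
python3 -c "
from h import *
go(.594,.0847,.23,-15.5)"
```

```text
time_s: 9.6
tcp_pos: [0.5642, 0.3224, 0.0877]
eef_rot: [180.0, -0.0, -22.6]
contact_force: [-0.8, -0.7, 0.2]
gripper_width: 0.05
gripper_force: 0.0
time_s: 10.27
tcp_pos: [0.5639, 0.3233, 0.088]
eef_rot: [-180.0, -0.0, -22.5]
contact_force: [-0.8, 0.2, 4.4]
gripper_width: 0.0159
gripper_force: 25.0
time_s: 11.1
tcp_pos: [0.5643, 0.3236, 0.2295]
eef_rot: [-179.8, -0.1, -22.5]
contact_force: [0.1, -0.4, -1.7]
gripper_width: 0.016
gripper_force: 25.0
d [ 0.1189  0.2094 -0.0009] rot [-0.16 -0.08 -7.01] at [0.5643 0.3236 0.2295] [-1.7984e+02 -7.0000e-02 -2.2510e+01] t 11.1
```

```bash
python3 -m pendant '[[0.008,0.014,0,0,0,0],[0.02,0.035,0,0,0,-1],[0.035,0.062,0,0,0,-2],[0.05,0.088,0,0,0,-3],[0.065,0.115,0,0,0,-4],[0.08,0.14,0,0,0,-5],[0.094,0.165,0.005,0,0,-6],[0.107,0.188,0.01,0,0,-7],[0.115,0.203,0.02,0,0,-7],[0.119,0.209,0.028,0,0,-7],[0.119,0.209,0.03,0,0,-7],[0.119,0.209,0.03,0,0,-7]]'
python3 -m pendant '[[0,0,0,0,0,0],[0,0,0,0,0,0],[0,0,0,0,0,0]]'
python3 - <<'E'
from h import *
for n in("scene","top"):
    c=r.capture(n);np.savez(f"{n}2.npz",**c)
    a=c["frame"][170:290,280:440] if n=="scene" else c["frame"][180:300,220:380]
    cv2.imwrite(f"pics/{n}2.png",cv2.resize(a[:,:,::-1],None,fx=5,fy=5,interpolation=cv2.INTER_CUBIC))
go(.594,.0847,.2,-15.5)
E
```

```text
time_s: 12.1
tcp_pos: [0.593, 0.084, 0.1959]
eef_rot: [179.9, 0.1, -15.6]
contact_force: [-0.5, 0.1, -0.6]
gripper_width: 0.0157
gripper_force: 25.0
time_s: 12.35
tcp_pos: [0.5939, 0.0856, 0.1979]
eef_rot: [-180.0, -0.0, -15.4]
contact_force: [-0.5, -0.5, -1.6]
gripper_width: 0.0158
gripper_force: 25.0
d [ 0.0003  0.0005 -0.0021] rot [-0.02 -0.03  0.05] at [0.5939 0.0853 0.1979] [-1.7998e+02 -3.0000e-02 -1.5450e+01] t 12.45
```

View pics/scene2.png

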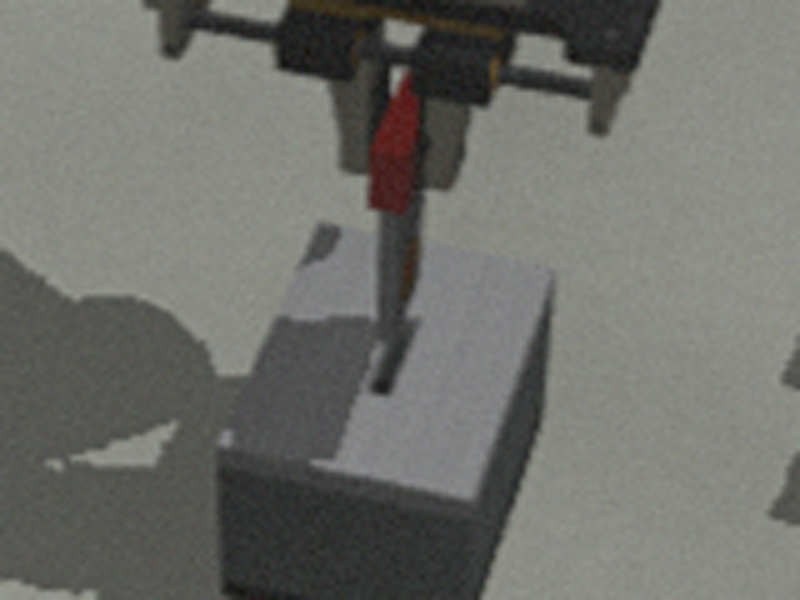

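View pics/top2.png

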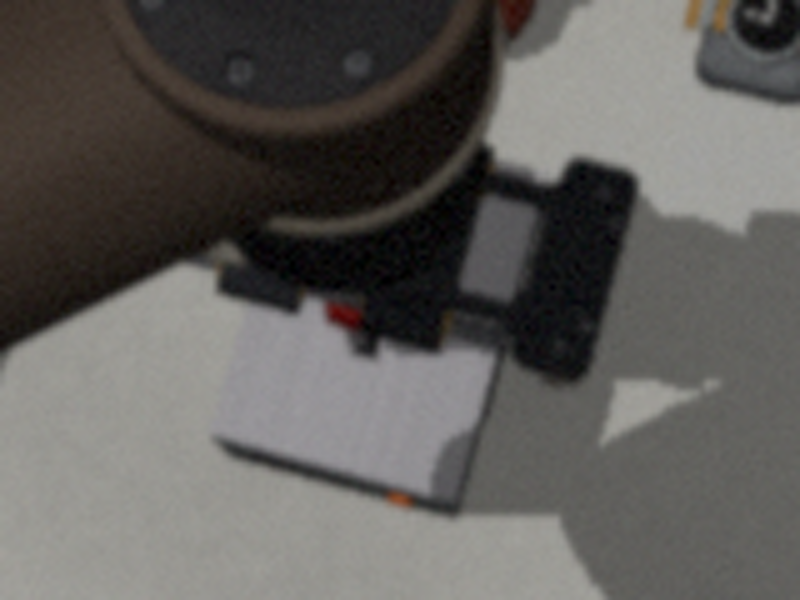

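The scene crop shows the red grip's front lower edge at about (370–405,210), the blade's front lower edge at about (378–400,338), and the slot's near end at about (382,390). I'll cast rays for the carrier's offset along its x.

Run:
```python
from h import *
c=dict(np.load("scene2.npz"));t=np.array([.5939,.0853,.198]);a=np.radians(-15.45);ex=np.array([np.cos(a),np.sin(a)]);ey=np.array([-ex[1],ex[0]])
def loc(p,h,o,lab):
    d=onplane(c,[(280+p[0]/5-.4,170+p[1]/5-.4)],h)[0,:2]-o;print(lab,np.round([d@ex*1000,d@ey*1000],1))
loc((387,210),.195,t[:2],"grip front-bottom centre (exp 27,0)")
loc((389,338),.120,t[:2],"blade front-bottom (exp 23,0)")
loc((382,390),.095,np.array([.594,.0847]),"slot end (exp 24,0)")
H=hsv(c).astype(int);m=(((H[...,0]<8)|(H[...,0]>172))&(H[...,1]>120)); m[:180]=0;m[216:]=0;m[:,:350]=0;m[:,368:]=0
v,u=np.nonzero(m);print("red rows",[(k,u[v==k].min(),u[v==k].max()) for k in range(v.min(),v.max()+1,3)],v.max())
f=c["frame"].astype(int)
for row in(222,228,233,235,236,237,238,239,240):print(row,f[row,350:368].sum(1)//3)
print("col"); 
for u in(356,357,358):print(u,f[228:255,u].sum(1)//3)
```

```text
grip front-bottom centre (exp 27,0) [22.4  1. ]
blade front-bottom (exp 23,0) [16.7  1.9]
slot end (exp 24,0) [22.5  1.6]
red rows [(186, np.int64(361), np.int64(361)), (189, np.int64(359), np.int64(362)), (192, np.int64(357), np.int64(362)), (195, np.int64(356), np.int64(363)), (198, np.int64(355), np.int64(362)), (201, np.int64(354), np.int64(362)), (204, np.int64(354), np.int64(361)), (207, np.int64(354), np.int64(360)), (210, np.int64(354), np.int64(360))] 212
222 [128 127 127 125 129  95  63  62  62  60  50  48  44  66 116 131 125 132]
228 [126 132 132 130 131  99  70  64  68  57  45  48  74 118 129 131 131 130]
233 [ 99  91  96  99 122  99  62  67  63  58  65  94 111 106 120 131 129 128]
235 [ 80  76  79  85  81  71  64  65  59  60  66  63  74  96 123 127 130 130]
236 [ 85  84  78  81  77  74  66  63  63  59  59  62  72 116 132 127 133 134]
237 [ 81  79  79  87  79  75  63  65  64  55  56  62  84 122 127 131 129 134]
238 [ 82  79  84  78  82  94  87  72  60  54  47  62 102 128 129 131 132 132]
239 [ 80  82  80  84  84 111 102  78  58  48  52  74 112 130 131 134 132 134]
240 [ 79  82  83  77 111 123  98  66  53  48  55  99 124 134 128 133 130 127]
col
356 [ 70  62  59  61  64  62  64  64  66  63  87 102  98  85  70  60  58  47
  35  31  46 120 130 134 129 134 134]
357 [ 64  65  62  67  64  67  63  65  63  65  72  78  66  59  48  49  48  46
  37  39  59 111 127 134 131 127 128]
358 [ 68  63  62  61  69  63  57  59  63  64  60  58  53  46  46  48  46  58
  64  78  98 125 131 130 128 129 133]
```

```bash
python3 -m pendant '[[0.001,0,0.006,0,0,0],[0.002,0,0.012,0,0,0],[0.002,0,0.018,0,0,0],[0.002,0,0.02,0,0,0],[0.002,0,0.02,0,0,0],[0.002,0,0.02,0,0,0]]'
python3 - <<'E'
from h import *
F=np.mean([r.capture("scene")["frame"].astype(float) for _ in range(6)],0)
np.save("s3avg.npy",F)
a=F[205:265,320:400,::-1]
cv2.imwrite("pics/s5.png",cv2.resize(np.clip(a*1.5,0,255).astype(np.uint8),None,fx=10,fy=10,interpolation=cv2.INTER_CUBIC))
s=r.get_state();print(s["tcp_pos"],s["eef_rot"],s["contact_force"])
E
```

```text
time_s: 12.95
tcp_pos: [0.5956, 0.0839, 0.1773]
eef_rot: [180.0, 0.0, -15.5]
contact_force: [0.2, -0.8, -0.4]
gripper_width: 0.0161
gripper_force: 25.0
[0.595793  0.0840341 0.1778294] [-1.79983665e+02 -1.97018890e-02 -1.55121478e+01] [ 0.09090069 -0.12221787 -1.13957193]
```

View pics/s5.png

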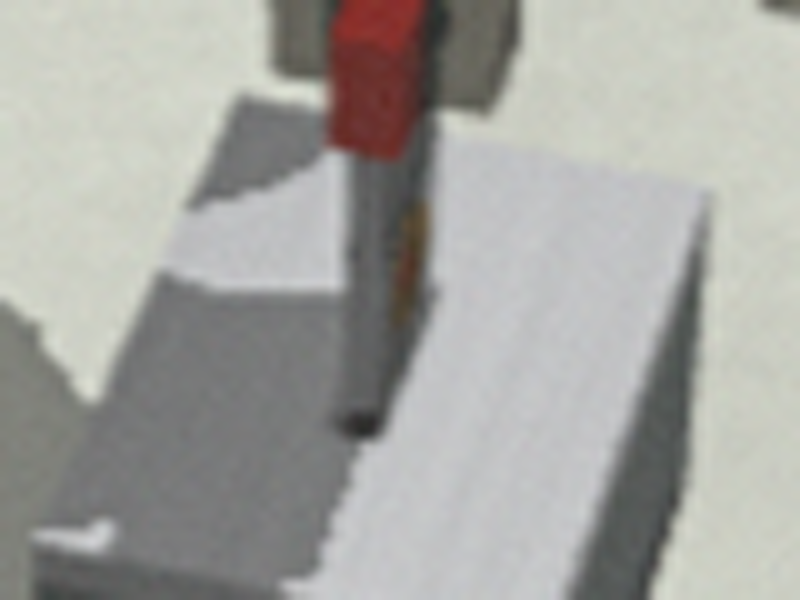

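Run:
```python
from h import *
c=dict(np.load("scene2.npz"));F=np.load("s3avg.npy").mean(2)
a=np.radians(-15.45);ex=np.array([np.cos(a),np.sin(a)]);ey=np.array([-ex[1],ex[0]])
o=np.array([.5957,.0840])
def loc(u,v,h,lab):
    d=onplane(c,[(u,v)],h)[0,:2]-o;print(lab,np.round([d@ex*1000,d@ey*1000],1))
np.set_printoptions(linewidth=200)
print("     ",np.arange(350,364))
for k in range(240,252):print(k,np.round(F[k,350:364]).astype(int))
print(240,230);[print(k,np.round(F[k,350:366]).astype(int)) for k in(225,230,235)]
loc(356.1,245.7,.0995,"blade front bottom centre");loc(355.3,248.0,.095,"slot end")
# slot end in the earlier unobstructed view
G=dict(np.load("scene1.npz"))["frame"].astype(float).mean(2)
print("before",np.arange(350,364));[print(k,np.round(G[k,350:364]).astype(int)) for k in range(240,252)]
```

```text
[350 351 352 353 354 355 356 357 358 359 360 361 362 363]
240 [ 80  81  85  83  71  65  65  63  59  52  55  97 128 130]
241 [ 82  82  83  83  72  65  66  61  55  51  63 113 130 130]
242 [ 82  82  81  80  70  64  65  64  54  54  79 119 131 132]
243 [ 83  81  84  79  70  65  64  62  51  67 103 128 131 130]
244 [ 83  82  84  75  68  64  64  62  54  82 120 131 131 131]
245 [ 82  83  82  74  67  66  65  60  57 100 128 131 131 130]
246 [ 81  83  77  65  58  44  44  44  63 113 131 132 131 130]
247 [ 83  81  75  62  45  34  30  38  76 122 132 132 131 131]
248 [ 84  82  80  74  58  45  42  61 101 128 131 131 130 132]
249 [ 82  82  82  82  80  78 109 114 127 130 131 130 130 131]
250 [ 82  84  83  80  81  87 120 131 132 130 131 131 131 131]
251 [ 82  82  82  81  82 112 130 131 132 130 130 131 131 134]
240 230
225 [127 128 130 132 107  77  60  66  56  52  44  45  66 107 127 132]
230 [130 129 131 130  93  58  64  66  53  45  46  42  68 112 130 130]
235 [ 79  79  79  80  71  66  64  67  60  47  44  48  66 102 126 132]
blade front bottom centre [19.6  1.6]
slot end [22.3  0.7]
before [350 351 352 353 354 355 356 357 358 359 360 361 362 363]
240 [130 128 132 131 129 125  95  68  52  53  58 100 129 132]
241 [132 129 130 131 132 113  82  62  56  52  66 117 131 132]
242 [133 131 134 131 129 103  70  60  47  56  78 122 129 132]
243 [130 129 133 130 123  87  59  52  47  73 103 123 133 129]
244 [127 129 133 130 109  82  58  50  56  85 118 132 130 132]
245 [129 129 130 124  99  68  54  50  58 100 126 133 130 131]
246 [132 134 135 110  81  56  38  42  66 112 130 128 129 130]
247 [134 133 124 106  66  39  29  47  79 120 135 129 132 133]
248 [130 132 130 118  92  58  54  62 102 127 132 134 132 129]
249 [134 132 133 132 125 121 123 117 126 133 133 129 136 130]
250 [130 129 128 131 132 136 135 127 129 131 129 131 132 131]
251 [132 130 129 132 130 129 131 130 132 128 134 131 132 136]
```

The blade's front edge is at about image row 245.8 and the slot's end at about 248.6. After ray casting, the carrier needs about +1 mm along x and about 1 mm toward +y. I'll shift it and lower slowly, watching the force.

```bash
python3 -m pendant '[[0.001,-0.001,0,0,0,0],[0.001,-0.001,0,0,0,0],[0.001,-0.001,0.002,0,0,0],[0.001,-0.001,0.004,0,0,0],[0.001,-0.001,0.005,0,0,0],[0.001,-0.001,0.006,0,0,0],[0.001,-0.001,0.007,0,0,0],[0.001,-0.001,0.007,0,0,0],[0.001,-0.001,0.007,0,0,0]]'
python3 -c "
from h import *
s=r.get_state();print(s['tcp_pos'],s['contact_force'],s['moment'])"
```

```text
time_s: 14.0
tcp_pos: [0.5976, 0.0845, 0.1728]
eef_rot: [-180.0, -0.1, -15.5]
contact_force: [-4.0, -0.4, 12.2]
gripper_width: 0.0156
gripper_force: 25.0
[0.59756345 0.08445581 0.17276833] [-4.0120737  -0.36104827 12.17193119] [-0.37368946  1.66787224  0.03166551]
```

Contact came at mouth level with the force pushing toward −x. I'll back off, shift −x by 1.5 mm and probe again.

```bash
python3 -m pendant '[[0,0,-0.004,0,0,0],[-0.0015,0,-0.004,0,0,0],[-0.0015,0,-0.004,0,0,0],[-0.0015,0,-0.002,0,0,0],[-0.0015,0,0,0,0,0],[-0.0015,0,0.0,0,0,0],[-0.0015,0,0,0,0,0]]'
python3 -c "
from h import *
s=r.get_state();print(s['tcp_pos'],s['contact_force'],s['moment'])"
```

```text
time_s: 14.58
tcp_pos: [0.5964, 0.085, 0.1726]
eef_rot: [-180.0, -0.1, -15.5]
contact_force: [-4.0, -0.8, 13.7]
gripper_width: 0.0156
gripper_force: 25.0
[0.59638646 0.08498296 0.17262753] [-4.00920775 -0.82164619 13.65862546] [-0.31321611  1.57090032  0.01862862]
```

Contact height didn't change, and the moment puts the contact at the blade's −x end, which agrees with the vision offset. I'll go +x instead.

```bash
python3 -m pendant '[[0,0,-0.004,0,0,0],[0.002,0,-0.004,0,0,0],[0.0035,0,-0.004,0,0,0],[0.0035,0,-0.004,0,0,0],[0.0035,0,-0.002,0,0,0],[0.0035,0,0,0,0,0],[0.0035,0,0.0,0,0,0],[0.0035,0,0,0,0,0]]'
python3 -c "
from h import *
s=r.get_state();print(s['tcp_pos'],s['contact_force'],s['moment'])
r.capture('scene')
F=np.mean([r.capture('scene')['frame'].astype(float) for _ in range(4)],0).mean(2)
np.set_printoptions(linewidth=200)
for k in range(238,252):print(k,np.round(F[k,350:366]).astype(int))
"
```

```text
time_s: 15.25
tcp_pos: [0.5996, 0.084, 0.1727]
eef_rot: [-180.0, -0.1, -15.5]
contact_force: [-4.6, -0.9, 13.9]
gripper_width: 0.0161
gripper_force: 25.0
[0.59963446 0.08398382 0.17266182] [-4.5865981  -0.86569787 13.88278958] [-0.28203145  1.69260692 -0.06658323]
238 [ 79  82  84  82  75  65  64  64  58  48  45  59 102 127 129 130]
239 [ 80  82  83  84  72  68  63  66  58  44  48  67 116 132 131 131]
240 [ 80  81  83  80  71  66  64  68  62  47  51  70 119 133 132 131]
241 [ 82  83  83  81  71  65  64  68  58  53  53  77 117 132 131 130]
242 [ 80  82  83  80  70  64  66  67  59  50  63 107 129 132 129 131]
243 [ 79  82  82  77  66  62  62  66  59  54  72 119 133 132 132 131]
244 [ 83  83  84  75  68  63  63  66  57  61  80 119 130 132 131 132]
245 [ 82  82  83  72  62  62  65  66  58  69 109 129 132 130 132 132]
246 [ 83  83  76  66  59  66  66  67  58  76 118 132 134 131 132 132]
247 [ 82  82  74  60  58  59  63  63  62  79 118 131 131 131 131 135]
248 [ 85  82  80  73  61  52  56  62  73 111 128 129 130 130 132 131]
249 [ 82  80  83  81  80  74  78  73  80 118 135 133 132 130 132 133]
250 [ 83  84  83  83  84  84  83  81  80 116 132 128 131 135 133 132]
251 [ 84  82  83  82  81  83  80  82 110 129 134 132 132 134 132 132]
```

In the image the blade now overshoots the slot's +y edge by about 1.7 mm, while its front end matches the slot's. I'll shift 2 mm in tool +y and probe again.

```bash
python3 -m pendant '[[0,0,-0.003,0,0,0],[0,0.001,-0.003,0,0,0],[0,0.002,-0.003,0,0,0],[0,0.002,-0.003,0,0,0],[0,0.002,-0.001,0,0,0],[0,0.002,0,0,0,0],[0,0.002,0,0,0,0],[0,0.002,0,0,0,0]]'
python3 -c "
from h import *
s=r.get_state();print(s['tcp_pos'],s['contact_force'],s['moment'])
F=np.mean([r.capture('scene')['frame'].astype(float) for _ in range(4)],0).mean(2)
np.set_printoptions(linewidth=200)
for k in range(238,252):print(k,np.round(F[k,350:366]).astype(int))
"
```

```text
time_s: 16.17
tcp_pos: [0.5982, 0.0822, 0.1702]
eef_rot: [180.0, 0.0, -15.5]
contact_force: [-0.4, -0.8, -1.9]
gripper_width: 0.0163
gripper_force: 25.0
[0.59815934 0.08219821 0.17020288] [-0.42672303 -0.80098489 -1.9404991 ] [-0.01655525  0.22725149  0.04273719]
238 [ 82  81  83  73  64  62  67  57  50  44  47  67 104 126 130 132]
239 [ 80  81  82  72  64  62  66  55  49  45  47  68 115 133 133 131]
240 [ 80  82  84  74  64  65  65  58  50  50  51  69 119 132 132 129]
241 [ 80  82  84  73  63  63  64  58  49  51  56  78 120 132 131 130]
242 [ 83  83  83  74  66  65  64  55  52  53  69 107 127 133 130 130]
243 [ 81  83  84  72  66  64  63  54  51  56  76 118 131 133 131 131]
244 [ 80  84  82  71  62  64  66  57  50  72 112 130 132 133 132 133]
245 [ 83  84  83  72  62  63  64  56  49  74 120 132 132 129 131 131]
246 [ 81  84  77  64  62  64  65  55  54  75 119 131 133 131 129 131]
247 [ 81  80  74  62  60  64  65  57  64 108 130 133 131 132 132 133]
248 [ 83  82  78  71  69  68  71  66  77 117 130 131 130 128 132 133]
249 [ 81  84  84  81  82  80  79  80 101 126 131 134 128 132 131 133]
250 [ 80  81  82  85  84  83  80  78 116 133 129 132 133 131 132 133]
251 [ 83  83  81  84  82  82  82  84 118 131 131 131 132 135 133 131]
```

No contact force, and the edge is now below the mouth, so it's in. I'll continue gently.

```bash
python3 -m pendant '[[0,0,0.001,0,0,0],[0,0,0.002,0,0,0],[0,0,0.003,0,0,0],[0,0,0.004,0,0,0],[0,0,0.005,0,0,0],[0,0,0.006,0,0,0],[0,0,0.006,0,0,0]]'
python3 -c "
from h import *
s=r.get_state();print(s['tcp_pos'],s['contact_force'],s['moment'])"
```

```text
time_s: 16.95
tcp_pos: [0.5981, 0.0822, 0.1643]
eef_rot: [180.0, 0.0, -15.5]
contact_force: [-1.7, 1.6, -1.1]
gripper_width: 0.0162
gripper_force: 25.0
[0.59811666 0.08223961 0.16426479] [-1.74706091  1.64407071 -1.09010408] [0.20132481 0.59694922 0.04735011]
```

```bash
python3 -m pendant '[[-0.0004,-0.0004,0.002,0,0,0],[-0.0004,-0.0004,0.004,0,0,0],[-0.0004,-0.0004,0.006,0,0,0],[-0.0004,-0.0004,0.008,0,0,0],[-0.0004,-0.0004,0.01,0,0,0],[-0.0004,-0.0004,0.012,0,0,0],[-0.0004,-0.0004,0.014,0,0,0],[-0.0004,-0.0004,0.015,0,0,0],[-0.0004,-0.0004,0.015,0,0,0]]'
python3 -c "
from h import *
s=r.get_state();print(s['tcp_pos'],s['contact_force'],s['moment'])"
```

```text
time_s: 17.7
tcp_pos: [0.5979, 0.0827, 0.1492]
eef_rot: [180.0, 0.0, -15.5]
contact_force: [-1.3, 1.2, -3.1]
gripper_width: 0.0159
gripper_force: 25.0
[0.59787761 0.08269697 0.14916106] [-1.32487434  1.15169727 -3.12976189] [0.18781842 0.51563872 0.03110814]
```

```bash
python3 -m pendant '[[-0.0002,-0.0003,0.003,0,0,0],[-0.0003,-0.0003,0.006,0,0,0],[-0.0003,-0.0003,0.009,0,0,0],[-0.0003,-0.0003,0.012,0,0,0],[-0.0003,-0.0003,0.015,0,0,0],[-0.0003,-0.0003,0.018,0,0,0],[-0.0003,-0.0003,0.021,0,0,0],[-0.0003,-0.0003,0.024,0,0,0],[-0.0003,-0.0003,0.027,0,0,0],[-0.0003,-0.0003,0.03,0,0,0],[-0.0003,-0.0003,0.031,0,0,0],[-0.0003,-0.0003,0.031,0,0,0]]'
python3 -m pendant '[[0,0,0,0,0,0],[0,0,0,0,0,0],[0,0,0,0,0,0],[0,0,0,0,0,0],[0,0,0,0,0,0],[0,0,0,0,0,0],[0,0,0,0,0,0],[0,0,0,0,0,0]]'
python3 - <<'E'
from h import *
s=r.get_state();print(s['tcp_pos'],s['contact_force'],s['moment'])
c=r.capture("scene");cv2.imwrite("pics/s9.png",cv2.resize(c["frame"][150:310,180:440,::-1],None,fx=3,fy=3,interpolation=cv2.INTER_CUBIC))
E
```

```text
time_s: 18.7
tcp_pos: [0.5973, 0.0831, 0.1179]
eef_rot: [180.0, 0.1, -15.5]
contact_force: [-3.1, 0.4, -2.4]
gripper_width: 0.0157
gripper_force: 25.0
time_s: 19.37
tcp_pos: [0.5974, 0.083, 0.1183]
eef_rot: [180.0, 0.0, -15.5]
contact_force: [-5.4, 1.0, -5.2]
gripper_width: 0.0156
gripper_force: 25.0
[0.59739126 0.08304943 0.11829776] [-5.41121672  1.02864045 -5.16511934] [ 0.14159156  1.99606074 -0.01924197]
```

View pics/s9.png

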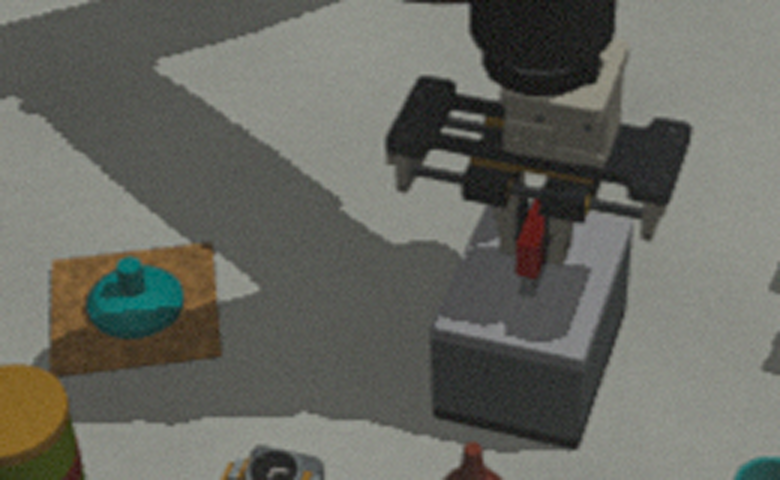

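The cover sits upright on the pad at crop (135,295). The carrier is in the slot at (530,285) with its grip clear above the plate. There is a small −x side force, so I'll relieve it and settle.

```bash
python3 -m pendant '[[-0.0005,0,0,0,0,0],[-0.001,0,0,0,0,0],[-0.001,0,0,0,0,0],[-0.001,0,0,0,0,0],[-0.001,0,0,0,0,0],[-0.001,0,0,0,0,0],[-0.001,0,0,0,0,0],[-0.001,0,0,0,0,0],[-0.001,0,0,0,0,0],[-0.001,0,0,0,0,0]]'
python3 -m pendant '[[0,0,0,0,0,0],[0,0,0,0,0,0],[0,0,0,0,0,0],[0,0,0,0,0,0],[0,0,0,0,0,0],[0,0,0,0,0,0],[0,0,0,0,0,0],[0,0,0,0,0,0],[0,0,0,0,0,0],[0,0,0,0,0,0]]'
```

```text
time_s: 20.25
tcp_pos: [0.5972, 0.0832, 0.1189]
eef_rot: [180.0, -0.0, -15.5]
contact_force: [-1.3, -5.2, -2.5]
gripper_width: 0.0161
gripper_force: 25.0
time_s: 21.08
tcp_pos: [0.5972, 0.0832, 0.1189]
eef_rot: [180.0, -0.0, -15.5]
contact_force: [-1.2, -5.0, -1.5]
gripper_width: 0.0158
gripper_force: 25.0
```

```bash
python3 -m pendant '[[0,0.0004,0,0,0,0],[0,0.0004,0,0,0,0],[0,0.0004,0,0,0,0],[0,0.0004,0,0,0,0],[0,0.0004,0,0,0,0],[0,0.0004,0,0,0,0]]'
python3 -m pendant '[[0,0,0,0,0,0],[0,0,0,0,0,0],[0,0,0,0,0,0],[0,0,0,0,0,0],[0,0,0,0,0,0],[0,0,0,0,0,0]]'
python3 -c "
from h import *
s=r.get_state();print(s['tcp_pos'],s['contact_force'],s['moment'])"
```

```text
time_s: 21.58
tcp_pos: [0.5971, 0.0832, 0.1188]
eef_rot: [-180.0, -0.0, -15.5]
contact_force: [0.2, -2.6, 0.2]
gripper_width: 0.0156
gripper_force: 25.0
time_s: 22.08
tcp_pos: [0.5969, 0.0832, 0.1186]
eef_rot: [-180.0, -0.0, -15.5]
contact_force: [-0.4, -1.6, -0.9]
gripper_width: 0.0157
gripper_force: 25.0
[0.59685196 0.0831602  0.11856947] [-0.42658442 -1.60822691 -0.90417723] [-0.84360215 -0.13152312 -0.00849737]
```

```bash
python3 -m pendant '[[0,0.0002,0,0,0,0],[0,0.0002,0,0,0,0],[0,0.0002,0,0,0,0],[0,0.0002,0,0,0,0],[0,0.0002,0,0,0,0],[0,0.0002,0,0,0,0],[0,0.0002,0,0,0,0],[0,0.0002,0,0,0,0],[0,0.0002,0,0,0,0],[0,0.0002,0,0,0,0],[0,0.0002,0,0,0,0],[0,0.0002,0,0,0,0]]'
python3 -c "
from plant import r
print(r.close_job())"
```

```text
time_s: 23.08
tcp_pos: [0.5967, 0.0828, 0.1186]
eef_rot: [-180.0, -0.0, -15.5]
contact_force: [1.1, 0.2, -1.1]
gripper_width: 0.0156
gripper_force: 25.0
the job is handed in; nothing more can be done
None
```

The job is handed in at 23 s, with no verdict returned: the cover is upright on the cork pad, and the red carrier is held still by its grip about 54 mm down the slot, with about 1–2 N of residual side force.

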